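# Tap the lid of a specimen tin home, square

## Robot

A 7-joint arm with a two-finger parallel gripper is mounted at the origin on the work surface. World frame = base frame: x ahead of the robot, y to its left, z up, the work surface at z = 0. Lengths are in m, angles in rad, forces in N, time in s.
With the tool pointing down it reaches from about 0.425 to 1.025 m from the base axis. Payload 9.4 kg.
Tool frame: the origin (TCP) lies at the very end of the fingers, on their centre line; the grasp point (between the pads) lies 19 mm behind it; z points along the fingers, y is the line along which they close (so a half turn about z gives the same grasp; the last joint's range is limited). The gripper opens to 85 mm and grips with 20 to 120 N. Pads are 22 mm wide; open, the fingers measure 114 mm over their backs; the gripper's body (76 mm by 85 mm) begins 54 mm behind the grasp point. The pads swing forward as they close: fully open they stand 13 mm farther back than shut.
Start: joints at [-1.193, 0.599, -0.003, 1.599, 0.002, 0.943, -0.08], TCP at [0.318, 0.651, 0.231] pointing down, gripper open.
Joint ranges: [-2.57, 2.57], [-0.35, 1.97], [-1.29, 1.29], [0.11, 2.56], [-1.05, 4.19], [0.11, 1.86], [-2.63, 2.63]. Speed limits (rad/s): [2.22, 2.22, 3.01, 3.01, 3.14, 3.14, 3.14].

## Interface

Orientations are given as a rotation vector (axis times angle).
In Python, from station import bot, optics, order gives the robot as it stands. The module is installed in compiled form; this text tells all that it offers.
- The arm moves only by the tool carry_out, never from a script. Its argument "increments" is a list of rows, each an object of numbers: "x", "y", "z": the shift along the tool's x, y, z in mm; "rx", "ry", "rz": the turn, a rotation vector about the tool's x, y, z in rad; "grip": the gripper's target within -1 to 1 (shut at 1, half-way at 0, fully open at -1). In form: [{"x": .., "y": .., "z": .., "rx": .., "ry": .., "rz": .., "grip": ..}, ...]. A call has 1 to 20 rows; each row shifts and turns the commanded pose from where the row before left it, along the tool's axes as they then stand; what a row does not reach is not made up. A row lasts 1/8 s, in which the tool goes at most 62.5 mm and 10.7 degrees, less where a joint would pass 70% of its speed; a pose out of reach is approached as far as the arm can. A call with a gripper value outside its range is refused whole. The fingers move at their own pace and stop on an object; the grip force is fixed at half the most. Time passes only in rows, so rows that do not move let the fingers close. It gives the time, the measured TCP pose, the force, the opening and the grip force at its end, in the units of the state.
- bot.get_state(): the state, without advancing time (a new reading comes with each control period).
- optics.grab_frame(name): name is "side" or "top"; returns the picture (400x640x3 uint8, blue, green, red); there is no depth.
- optics.get_calibration(name): a dict with "camera_matrix" (3x3 intrinsics, pixels), "R" (3x3) and "t" (3): a world point X has camera coordinates R X + t. Camera axes: x right, y down, z forward; pixel columns grow to the right and rows downward; lengths in m; the calibration is good to about 2 mm. A picture is of the moment at which its call begins. get_calibration takes no time and is no camera call.
- order.close_job(): hands the job in; it is judged then, once.
The state is a dict: "time": time; "joint_pos": joint angles; "qd": joint speeds; "joint_efforts": joint torques, N m; "tcp_pos": TCP position; "eef_rot": TCP orientation; "wrist_force": force on the tool from outside, world axes, zero at the start; "torque": the same for the moment, N m; "opening": opening from 0.0 (shut) to 1.0 (fully open); "grip_force": force on a finger pad.
Only numpy, scipy, OpenCV 4.12 (cv2) and the standard library are available. Lean on these libraries where they do the work, as an engineer would, in place of code of your own. Each camera call takes 0.05 s, during which the arm holds its last target. There are 200 camera calls.

## Task

The press-in lid of the specimen tin is only started and sits cocked in the mouth. Take the rubber-nosed tapper out of its block and, with it alone, push the lid fully home with gentle taps that alternate around its rim (never on the middle) so that it goes in square and never cocks badly, then hang the tapper back in its block by its collar. Leave the jar, beaker, scissors and forceps alone.

Things in the scene. Friction and masses are not known exactly. Their poses are not given: they have to be found in the camera images.
- tin: round steel tin, 92 mm across, on a 150 mm square plywood board screwed to the bench (immovable). Origin: centre of the board's underside, on the bench; z up. Its flat mouth ring (70 to 92 mm across) is 87 mm above the origin. Eight springy rubber grips just inside the mouth hold the lid by friction wherever it is left.
- tin_mouth (a point): centre of the tin's mouth, level with the top of its mouth ring; z up
- lid: metal press-in lid: flat round flange 76 mm across and 3 mm thick, below it a plug 64 mm across and 16 mm long; on top a button 18 mm across, 6 mm high. Origin: centre of the flange's underside; z: the lid's axis, upward. It starts about 6 mm above the mouth, leaning about 2 degrees in any direction. Home: the flange rests all round on the mouth ring. It jams if it leans more than 5 degrees.
- lid_top (a point): centre of the flange's top face, 3 mm above the lid's origin, under the button; axes as the lid's. A push on the flange 29 mm from here sinks that side under 10 to 16 N while the far side roughly stays; the middle would need nearly twice that and must not be pushed. The lid dents above 24 N in any tap. It stays where a push leaves it. Keep the fingers off it.
- tapper: wooden tapper hanging nose down, 0.13 kg. z: up its axis; x, y square to the handle's flats. Origin: on the axis, 50 mm below the underside of its collar (44 mm across, 6 mm thick); above the collar a square handle 24 x 24 x 60 mm. Its domed rubber stub, 18 mm across, is pushed in by an unknown depth: its tip is up to 7 mm above or below the origin. The tip yields 1 mm per 8 N.
- rack: wooden block 100 x 100 x 60 mm, fixed to the bench, with one vertical hole 31 mm across through its centre. Origin: centre of its underside. The tapper hangs in the hole, its collar resting on the block's top, so that its origin is 10 mm above the bench.
- scissors: steel dissecting scissors, 115 mm long, lying in the white tray (leave alone)
- forceps: steel forceps, 105 mm long, lying in the white tray (leave alone)
- jar: closed specimen jar, 60 mm across, 85 mm tall, origin under its centre (leave alone)
- beaker: glass beaker, 64 mm across, 80 mm tall, origin under its centre (leave alone)
There are look-alikes about, which are no part of the job. Of the things that look like the rack, take the one that is nearest to the robot's base at the start. There is more than one size of the tapper; the job needs the smallest.

How it is judged:
On the way, in this order (a step that is already met when the one before it is completed fails the run):
1. the tapper is lifted out of its block (z of tapper in the frame of rack above 0.06 m), for 0.1 s.
2. the lid is fully home and level, with the tapper still in use (z of lid in the frame of tin_mouth below 0.0012 m and angle between lid's own z axis and vertical below 0.025 rad and horizontal distance between lid and tin_mouth below 0.004 m and z of tapper in the frame of rack above 0.03 m), for 0.2 s.
At the end, for the whole second after the job is handed in: The lid is home: its flange within 1.2 mm of the mouth ring at the centre, level within 0.025 rad and centred within 4 mm; the tapper hangs upright (within 0.12 rad) in its block, collar on the block within 4 mm and within 12 mm of the hole's centre; both at rest (z of lid in the frame of tin_mouth below 0.0012 m and angle between lid's own z axis and vertical below 0.025 rad and horizontal distance between lid and tin_mouth below 0.004 m and z of tapper in the frame of rack between 0.005 and 0.014 m and horizontal distance between tapper and rack below 0.012 m and angle between tapper's own z axis and vertical below 0.12 rad and linear speed of each of tapper, lid below 0.02 m/s); the robot touches nothing.
It fails at once if the tapper presses the lid with more than 24 N (contact force between tapper and lid above 24 N).
It fails at once if the tapper pushes the middle of the lid (its axis within 14 mm of the lid's axis, over 5 N) (contact force between tapper and lid above 5 N and horizontal distance between tapper and lid below 0.014 m).
It fails at once if the lid cocks more than 0.09 rad (about 5 degrees) (angle between lid's own z axis and vertical above 0.09 rad).
It fails at once if the fingers or the arm press on the lid (contact force between any of the fingers, the arm and lid above 1 N).
It fails at once if a bystander (jar, beaker, scissors, forceps) is moved more than 20 mm (distance of any of scissors, forceps, jar, beaker from where it was at the start of the episode above 0.02 m).
It also fails if it takes over 72 s, if anything falls off the work surface, if the arm or the gripper's body presses on something with over 40 N, if the wrist force passes 120 N, or if a joint passes its speed limit or range.

## Working session

There is one attempt and no reset: what is moved stays moved. The work goes in short steps, Python scripts to look and compute and a tool call to move; the robot and the scene stay as the last step left them, time stands still between calls to the robot, and variables do not carry over. Pictures are saved under pics/ and viewed, at most 10 in all, crops included, and the job is handed in when it is done.

Besides the shell and the picture viewer there is one more tool, called by a JSON object that holds its "api" and its "payload", one argument or row to a line. carry_out: Moves the arm, as the interface text tells. Its arguments: {"type":"object","properties":{"increments":{"type":"array"}},"required":["increments"]}

```bash
mkdir -p pics
python3 - <<'E'
from station import bot,optics
import cv2,numpy as np
for n in("side","top"):
    f=optics.grab_frame(n); cv2.imwrite(f"pics/{n}0.png",f)
    c=optics.get_calibration(n); print(n,np.round(c["camera_matrix"],1).tolist(),np.round(c["R"],3).tolist(),np.round(c["t"],3).tolist(), np.round(-np.array(c["R"]).T@c["t"],3))
s=bot.get_state();print(s)
E
```

```text
side [[402.2, 0.0, 322.3], [0.0, 402.2, 203.7], [0.0, 0.0, 1.0]] [[0.914, -0.404, 0.023], [-0.192, -0.483, -0.854], [0.357, 0.777, -0.519]] [-0.55, 0.159, 0.92] [ 0.206 -0.86   0.627]
top [[379.4, 0.0, 321.7], [0.0, 379.4, 200.3], [0.0, 0.0, 1.0]] [[0.039, -0.999, -0.001], [-0.979, -0.038, -0.201], [0.201, 0.009, -0.98]] [-0.096, 0.605, 0.804] [ 0.434 -0.08   0.909]
{'time': 0.1, 'joint_pos': array([-1.19270589,  0.60008715, -0.00253876,  1.60006764,  0.00180946,
        0.94289249, -0.07977606]), 'qd': array([ 0.00159609, -0.00217482, -0.00053927, -0.00260581,  0.00015631,
       -0.00241821,  0.00119248]), 'joint_efforts': array([ 3.99779150e-03, -7.77992892e+01,  1.56945862e+00, -2.58625960e+01,
        1.26347132e-02,  5.51614052e-03, -1.31453308e-05]), 'tcp_pos': array([0.31830131, 0.65091062, 0.23046668]), 'eef_rot': array([-7.08071709e-01, -3.06056741e+00,  2.26317747e-03]), 'wrist_force': array([-0.0344638 , -0.37053494,  0.38264544]), 'torque': array([ 0.01704958, -0.01303253,  0.0029945 ]), 'grip_force': 0.0, 'opening': 1.0009943263001604}
```

View pics/side0.png

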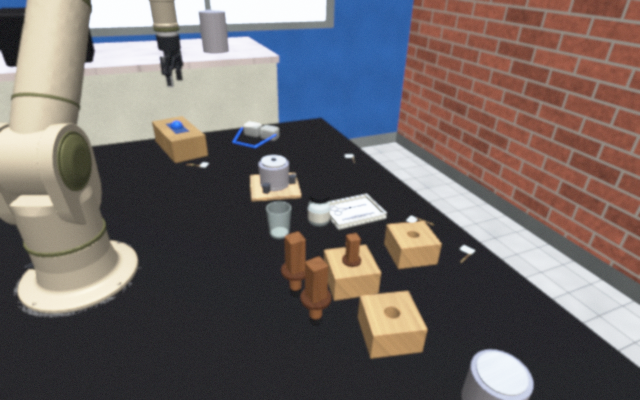

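View pics/top0.png

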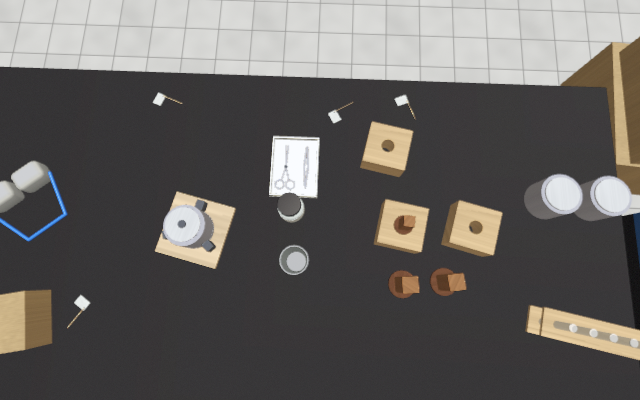

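The side view shows a tapper in the block at (350,262), two larger tappers standing loose at (294,262) and (316,288), and empty blocks at (412,243) and (392,322). In the top view the tin is at (188,226) and the candidate blocks are at (403,225), (388,148) and (473,228). Next I'll measure these and confirm in a crop.

```bash
cat > h.py <<'E'
from station import bot,optics
import cv2,numpy as np
from scipy.spatial.transform import Rotation as Ro
def ray(n,px,z):
    c=optics.get_calibration(n);K=np.array(c["camera_matrix"]);R=np.array(c["R"]);t=np.array(c["t"])
    d=R.T@np.linalg.inv(K)@np.array([px[0],px[1],1.]);o=-R.T@t
    return o+d*(z-o[2])/d[2]
def proj(n,X):
    c=optics.get_calibration(n);p=np.array(c["camera_matrix"])@(np.array(c["R"])@np.array(X)+np.array(c["t"]));return p[:2]/p[2]
def tri(pa,pb):
    A=[];
    o=[];d=[]
    for n,p in(("top",pa),("side",pb)):
        a=ray(n,p,0);b=ray(n,p,.1);o.append(a);d.append((b-a)/np.linalg.norm(b-a))
    s=np.linalg.lstsq(np.c_[d[0],-d[1]],o[1]-o[0],rcond=None)[0]
    P=o[0]+s[0]*d[0];Q=o[1]+s[1]*d[1];return (P+Q)/2,np.linalg.norm(P-Q)
E
python3 - <<'E'
from h import *
t=cv2.imread("pics/top0.png");s=cv2.imread("pics/side0.png")
for p in[(403,225),(388,148),(473,228)]:
    print("rack~",p,ray("top",p,.06).round(3),np.hypot(*ray("top",p,.06)[:2]).round(3))
for p in[(408,221),(411,285),(457,282)]: print("handle",p,ray("top",p,.126).round(3))
for p in [(291,205),(294,260)]: print("jar/bk",ray("top",p,.08).round(3))
print("lid btn",ray("top",(182,224),.102).round(4))
a=cv2.resize(t[190:300,370:520],None,fx=4,fy=4,interpolation=cv2.INTER_CUBIC)[:, :600]
b=cv2.resize(t[185:275,150:240],None,fx=3,fy=3,interpolation=cv2.INTER_CUBIC)
c=cv2.resize(s[145:205,235:310],None,fx=3,fy=3,interpolation=cv2.INTER_CUBIC)
o=np.zeros((590,800,3),np.uint8)
a=a[:440,:530];o[:a.shape[0],:a.shape[1]]=a;o[:270,530:800]=b;o[280:460,540:765]=c
cv2.imwrite("pics/c1.png",o)
# wood mask
h=cv2.cvtColor(t,cv2.COLOR_BGR2HSV);m=cv2.inRange(h,(10,50,150),(28,170,255))
for c in cv2.findContours(m,0,2)[0]:
    if cv2.contourArea(c)>500: 
        r=cv2.minAreaRect(c);print(np.round(r[0],1),np.round(r[1],1),round(r[2],1),np.round(cv2.boxPoints(r)).tolist())
E
```

```text
rack~ (403, 225) [ 0.558 -0.258  0.06 ] 0.615
rack~ (388, 148) [ 0.739 -0.223  0.06 ] 0.772
rack~ (473, 228) [ 0.558 -0.415  0.06 ] 0.695
handle (408, 221) [ 0.557 -0.254  0.126]
handle (411, 285) [ 0.427 -0.259  0.126]
handle (457, 282) [ 0.437 -0.352  0.126]
jar/bk [ 0.591 -0.005  0.08 ]
jar/bk [ 0.47  -0.018  0.08 ]
lid btn [0.5361 0.2247 0.102 ]
[584.8 331.3] [118.6  28.9] 14.0 [[524.0, 331.0], [531.0, 303.0], [646.0, 332.0], [639.0, 360.0]]
[ 12. 322.] [62. 24.] 90.0 [[-0.0, 291.0], [24.0, 291.0], [24.0, 353.0], [0.0, 353.0]]
[475.6 227.4] [46.6 45.1] 14.0 [[448.0, 244.0], [459.0, 200.0], [504.0, 211.0], [493.0, 255.0]]
[402.9 225.4] [45.8 44.7] 11.8 [[376.0, 243.0], [385.0, 199.0], [430.0, 208.0], [421.0, 252.0]]
[194.7 229.4] [62.9 66.1] 18.4 [[154.0, 251.0], [175.0, 188.0], [235.0, 208.0], [214.0, 271.0]]
[387.8 145.4] [43.4 40.7] 14.0 [[362.0, 160.0], [372.0, 120.0], [414.0, 131.0], [404.0, 170.0]]
[624.  104.1] [125.4  22.9] 86.6 [[609.0, 42.0], [632.0, 41.0], [639.0, 166.0], [616.0, 167.0]]
```

View pics/c1.png

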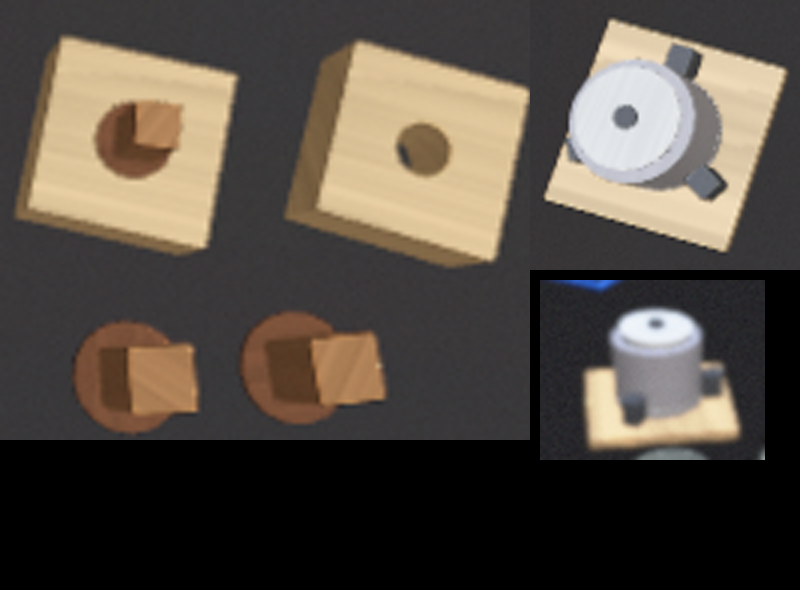

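The crop confirms it. The nearest block, (403,225) at 0.615 m from the base (others 0.70 and 0.77 m), holds the smallest tapper; those at (403,284) and (447,281) are larger. Now I'll refine the poses.

Run:
```python
from h import *
t=cv2.imread("pics/top0.png");s=cv2.imread("pics/side0.png")
h=cv2.cvtColor(t,cv2.COLOR_BGR2HSV)
print(h[221,409],h[228,401],h[232,404],h[210,395])
# brown tapper within rack
roi=np.zeros(t.shape[:2],np.uint8);roi[205:245,385:425]=255
V=h[...,2]; S=h[...,1]
m=((S>105)).astype(np.uint8)*255&roi
for nm,mm in(("handle",m&((V>160).astype(np.uint8)*255)),("all",m)):
    mm=cv2.morphologyEx(mm,cv2.MORPH_OPEN,np.ones((2,2)))
    cs=cv2.findContours(mm,0,2)[0]
    c=max(cs,key=cv2.contourArea);r=cv2.minAreaRect(c);print(nm,cv2.contourArea(c),r,ray("top",r[0],.126).round(4), ray("top",r[0],.066).round(4))
    if nm=="handle":
        b=[ray("top",p,.126) for p in cv2.boxPoints(r)]
        for i in range(4):
            d=b[(i+1)%4]-b[i];print("edge",np.hypot(*d[:2]).round(4),np.degrees(np.arctan2(d[1],d[0])).round(1))
# rack face corners
P=np.array([ray("top",(370+u/4,190+v/4),.06) for u,v in[(62,37),(238,74),(207,248),(25,207)]]);print("rack",P.round(3)[:,:2].tolist(),P.mean(0))
# lid: bright disc; button dark
g=t[185:275,150:240];gs=cv2.cvtColor(g,cv2.COLOR_BGR2GRAY);hs=cv2.cvtColor(g,cv2.COLOR_BGR2HSV)
for thr in(190,200,210):
    mm=((gs>thr)&(hs[...,1]<35)).astype(np.uint8)*255
    c=max(cv2.findContours(mm,0,2)[0],key=cv2.contourArea);e=cv2.fitEllipse(cv2.convexHull(c));p=np.array(e[0])+[150,185];print("lid",thr,e,ray("top",p,.094).round(4))
b=((gs<140)).astype(np.uint8)*255;b[:28]=0;b[50:]=0;b[:,:20]=0;b[:,42:]=0
c=max(cv2.findContours(b,0,2)[0],key=cv2.contourArea);p=np.array(cv2.minEnclosingCircle(c)[0])+[150,185];print("btn",p,cv2.contourArea(c),ray("top",p,.102).round(4))
# side button
gs=cv2.cvtColor(s,cv2.COLOR_BGR2GRAY)
b=(gs[152:168,262:285]<130).astype(np.uint8);ys,xs=np.nonzero(b);q=(xs.mean()+262,ys.mean()+152);print("side btn",q,len(xs),tri(p,q))
# wood board centre
print("board",ray("top",(194.7,229.4),.012).round(4))
st=bot.get_state();print(Ro.from_rotvec(st["eef_rot"]).as_matrix().round(3))
```

```text
[ 14 127 181] [ 13 148  95] [ 11 131 125] [ 19  81 217]
handle 100.0 ((410.0, 221.5), (11.0, 10.0), 90.0) [ 0.5565 -0.2585  0.126 ] [ 0.5659 -0.2721  0.066 ]
edge 0.0209 -87.8
edge 0.0231 179.4
edge 0.0208 92.2
edge 0.0231 -0.3
all 296.0 ((405.0, 225.0), (18.0, 20.0), 90.0) [ 0.5488 -0.248   0.126 ] [ 0.5576 -0.2609  0.066 ]
rack [[0.616, -0.218], [0.598, -0.318], [0.499, -0.299], [0.518, -0.198]] [ 0.55804527 -0.25819757  0.06      ]
lid 190 ((33.401634216308594, 39.75691604614258), (38.8532829284668, 42.40913772583008), 35.85060501098633) [0.5356 0.2245 0.094 ]
lid 200 ((32.46763229370117, 38.843475341796875), (35.340797424316406, 40.481998443603516), 15.819886207580566) [0.5375 0.2267 0.094 ]
lid 210 ((31.803739547729492, 39.033817291259766), (33.401031494140625, 36.12482452392578), 48.391849517822266) [0.537  0.2281 0.094 ]
btn [181.5 223.5] 36.0 [0.5372 0.2259 0.102 ]
side btn (np.float64(272.91764705882355), np.float64(153.56470588235294)) 85 (array([0.53359257, 0.2192488 , 0.1203749 ]), np.float64(0.002534834236146017))
board [0.5358 0.227  0.012 ]
[[-0.898  0.439 -0.001]
 [ 0.439  0.898 -0.001]
 [-0.    -0.001 -1.   ]]
```

{"api": "carry_out", "payload": {
  "increments": [
    {"rz": -0.152,"grip": -1},
    {"rz": -0.152,"grip": -1},
    {"rz": -0.152,"grip": -1},
    {"x": -15,"y": -57,"grip": -1},
    {"x": -15,"y": -57,"grip": -1},
    {"x": -15,"y": -57,"grip": -1},
    {"x": -15,"y": -57,"grip": -1},
    {"x": -15,"y": -57,"grip": -1},
    {"x": -15,"y": -57,"grip": -1},
    {"x": -15,"y": -57,"grip": -1},
    {"x": -15,"y": -57,"grip": -1},
    {"x": -15,"y": -57,"grip": -1},
    {"x": -15,"y": -57,"grip": -1},
    {"x": -15,"y": -57,"grip": -1},
    {"x": -15,"y": -57,"grip": -1},
    {"x": -15,"y": -57,"grip": -1},
    {"x": -15,"y": -57,"grip": -1},
    {"x": -15,"y": -57,"grip": -1},
    {"x": -14,"y": -54,"grip": -1}
  ]
}}

```text
invalid input
```

{"api": "carry_out", "payload": {
  "increments": [
    {"x": 0,"y": 0,"z": 0,"rx": 0,"ry": 0,"rz": -0.152,"grip": -1},
    {"x": 0,"y": 0,"z": 0,"rx": 0,"ry": 0,"rz": -0.152,"grip": -1},
    {"x": 0,"y": 0,"z": 0,"rx": 0,"ry": 0,"rz": -0.152,"grip": -1}
  ]
}}

```text
time: 0.48
tcp_pos: [0.3183, 0.6511, 0.2308]
eef_rot: [0.01, -3.141, 0.001]
wrist_force: [0.8, -1.1, -0.7]
opening: 1.003
grip_force: 0.0
```

{"api": "carry_out", "payload": {
  "increments": [
    {"x": -15,"y": -57,"z": 0,"rx": 0,"ry": 0,"rz": 0,"grip": -1},
    {"x": -15,"y": -57,"z": 0,"rx": 0,"ry": 0,"rz": 0,"grip": -1},
    {"x": -15,"y": -57,"z": 0,"rx": 0,"ry": 0,"rz": 0,"grip": -1},
    {"x": -15,"y": -57,"z": 0,"rx": 0,"ry": 0,"rz": 0,"grip": -1},
    {"x": -15,"y": -57,"z": 0,"rx": 0,"ry": 0,"rz": 0,"grip": -1},
    {"x": -15,"y": -57,"z": 0,"rx": 0,"ry": 0,"rz": 0,"grip": -1},
    {"x": -15,"y": -57,"z": 0,"rx": 0,"ry": 0,"rz": 0,"grip": -1},
    {"x": -15,"y": -57,"z": 0,"rx": 0,"ry": 0,"rz": 0,"grip": -1},
    {"x": -15,"y": -57,"z": 0,"rx": 0,"ry": 0,"rz": 0,"grip": -1},
    {"x": -15,"y": -57,"z": 0,"rx": 0,"ry": 0,"rz": 0,"grip": -1},
    {"x": -15,"y": -57,"z": 0,"rx": 0,"ry": 0,"rz": 0,"grip": -1},
    {"x": -15,"y": -57,"z": 0,"rx": 0,"ry": 0,"rz": 0,"grip": -1},
    {"x": -15,"y": -57,"z": 0,"rx": 0,"ry": 0,"rz": 0,"grip": -1},
    {"x": -15,"y": -57,"z": 0,"rx": 0,"ry": 0,"rz": 0,"grip": -1},
    {"x": -15,"y": -57,"z": 0,"rx": 0,"ry": 0,"rz": 0,"grip": -1},
    {"x": -14,"y": -54,"z": 0,"rx": 0,"ry": 0,"rz": 0,"grip": -1},
    {"x": 0,"y": 0,"z": 0,"rx": 0,"ry": 0,"rz": 0,"grip": -1}
  ]
}}

```text
time: 2.6
tcp_pos: [0.5582, -0.2626, 0.2306]
eef_rot: [-0.008, -3.141, 0.003]
wrist_force: [0.1, 0.2, 0.0]
opening: 1.0
grip_force: 0.0
```

{"api": "carry_out", "payload": {
  "increments": [
    {"x": 0,"y": 5,"z": 40,"rx": 0,"ry": 0,"rz": 0,"grip": -1},
    {"x": 0,"y": 0,"z": 40,"rx": 0,"ry": 0,"rz": 0,"grip": -1},
    {"x": 0,"y": 0,"z": 35,"rx": 0,"ry": 0,"rz": 0,"grip": -1},
    {"x": 0,"y": 0,"z": 25,"rx": 0,"ry": 0,"rz": 0,"grip": -1},
    {"x": 0,"y": 0,"z": 14,"rx": 0,"ry": 0,"rz": 0,"grip": -1},
    {"x": 0,"y": 0,"z": 0,"rx": 0,"ry": 0,"rz": 0,"grip": 1},
    {"x": 0,"y": 0,"z": 0,"rx": 0,"ry": 0,"rz": 0,"grip": 1},
    {"x": 0,"y": 0,"z": 0,"rx": 0,"ry": 0,"rz": 0,"grip": 1},
    {"x": 0,"y": 0,"z": 0,"rx": 0,"ry": 0,"rz": 0,"grip": 1},
    {"x": 0,"y": 0,"z": 0,"rx": 0,"ry": 0,"rz": 0,"grip": 1},
    {"x": 0,"y": 0,"z": 0,"rx": 0,"ry": 0,"rz": 0,"grip": 1}
  ]
}}

```text
time: 3.98
tcp_pos: [0.5592, -0.2528, 0.0784]
eef_rot: [-0.002, 3.14, -0.001]
wrist_force: [-0.3, -0.8, 6.6]
opening: 0.273
grip_force: 59.4
```

{"api": "carry_out", "payload": {
  "increments": [
    {"x": 0,"y": 0,"z": -10,"rx": 0,"ry": 0,"rz": 0,"grip": 1},
    {"x": 0,"y": 0,"z": -20,"rx": 0,"ry": 0,"rz": 0,"grip": 1},
    {"x": 0,"y": 0,"z": -30,"rx": 0,"ry": 0,"rz": 0,"grip": 1},
    {"x": 0,"y": 0,"z": -30,"rx": 0,"ry": 0,"rz": 0,"grip": 1},
    {"x": 0,"y": 0,"z": -30,"rx": 0,"ry": 0,"rz": 0,"grip": 1},
    {"x": 0,"y": 0,"z": 0,"rx": 0,"ry": 0,"rz": 0,"grip": 1},
    {"x": 0,"y": 0,"z": 0,"rx": 0,"ry": 0,"rz": 0,"grip": 1}
  ]
}}

```text
time: 4.85
tcp_pos: [0.5581, -0.2522, 0.1971]
eef_rot: [0.002, -3.141, -0.0]
wrist_force: [-0.3, -0.1, -2.2]
opening: 0.273
grip_force: 58.8
```

Run:
```python
from h import *
st=bot.get_state();print(st["tcp_pos"],st["wrist_force"],Ro.from_rotvec(st["eef_rot"]).as_matrix().round(4).tolist())
t=optics.grab_frame("top");s=optics.grab_frame("side");cv2.imwrite("pics/t2.png",t);cv2.imwrite("pics/s2.png",s)
p=st["tcp_pos"];a=proj("side",p).astype(int);print(a)
# where the tapper tip/collar should be in side
for z in(0,-.01,-.016,-.066): print(z,proj("side",p+[0,0,z]).round(1))
print("hole centre top",proj("top",[.558,-.258,.06]))
b=proj("top",p).astype(int)
A=cv2.resize(s[a[1]-60:a[1]+80,a[0]-60:a[0]+70],None,fx=3,fy=3,interpolation=cv2.INTER_CUBIC)
B=cv2.resize(t[175:275,350:450],None,fx=4,fy=4,interpolation=cv2.INTER_CUBIC)
o=np.zeros((430,800,3),np.uint8);o[:A.shape[0],:390]=A[:430];o[:400,400:800]=B;cv2.imwrite("pics/c2.png",o);print(a,b)
```

```text
[ 0.55806453 -0.25219353  0.19705054] [-0.31789141 -0.14268917 -2.23382305] [[-1.0, -0.0013, -0.0005], [-0.0013, 1.0, 0.0002], [0.0005, 0.0002, -1.0]]
[354 206]
0 [354.9 206.5]
-0.01 [354.5 210.6]
-0.016 [354.4 213.1]
-0.066 [352.8 232.9]
hole centre top [403.1512082  225.13256796]
[354 206] [415 215]
```

View pics/c2.png

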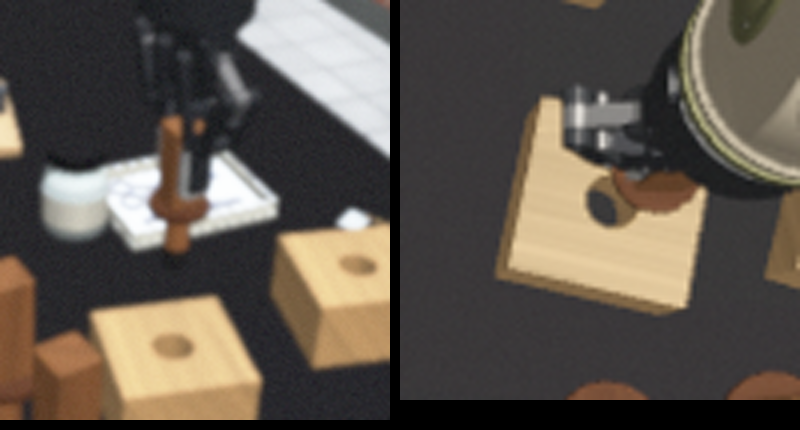

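{"api": "carry_out", "payload": {
  "increments": [
    {"x": -13,"y": 13,"z": 15,"rx": 0,"ry": 0,"rz": 0,"grip": 1},
    {"x": -14,"y": 14,"z": 20,"rx": 0,"ry": 0,"rz": 0,"grip": 1},
    {"x": 0,"y": 0,"z": 15,"rx": 0,"ry": 0,"rz": 0,"grip": 1},
    {"x": 0,"y": 0,"z": 8,"rx": 0,"ry": 0,"rz": 0,"grip": 1},
    {"x": 0,"y": 0,"z": 4,"rx": 0,"ry": 0,"rz": 0,"grip": 1},
    {"x": 0,"y": 0,"z": 2,"rx": 0,"ry": 0,"rz": 0,"grip": 1},
    {"x": 0,"y": 0,"z": 2,"rx": 0,"ry": 0,"rz": 0,"grip": 1},
    {"x": 0,"y": 0,"z": 0,"rx": 0,"ry": 0,"rz": 0,"grip": 1},
    {"x": 0,"y": 0,"z": 0,"rx": 0,"ry": 0,"rz": 0,"grip": 1}
  ]
}}

```text
time: 6.08
tcp_pos: [0.5857, -0.2255, 0.1316]
eef_rot: [-0.002, 3.141, -0.0]
wrist_force: [0.8, 0.9, -2.1]
opening: 0.272
grip_force: 58.9
```

Run:
```python
from h import *
print(tri((402.5,225.5),(351.3,261.3)),ray("top",(402.5,225.5),.06),ray("side",(351.3,261.3),.06))
```

```text
(array([ 0.55723531, -0.25694299,  0.05757442]), np.float64(0.00047511023242114206)) [ 0.55710902 -0.25653046  0.06      ] [ 0.55549035 -0.25948372  0.06      ]
```

{"api": "carry_out", "payload": {
  "increments": [
    {"x": 0,"y": 0,"z": 2,"rx": 0,"ry": 0,"rz": 0,"grip": 1},
    {"x": 0,"y": 0,"z": 2,"rx": 0,"ry": 0,"rz": 0,"grip": 1},
    {"x": 0,"y": 0,"z": 0,"rx": 0,"ry": 0,"rz": 0,"grip": 1},
    {"x": 0,"y": 0,"z": 0,"rx": 0,"ry": 0,"rz": 0,"grip": 1}
  ]
}}

```text
time: 6.58
tcp_pos: [0.5858, -0.2254, 0.1278]
eef_rot: [-0.002, 3.141, -0.0]
wrist_force: [-0.5, 0.6, 5.3]
opening: 0.275
grip_force: 59.7
```

{"api": "carry_out", "payload": {
  "increments": [
    {"x": 0,"y": 0,"z": 1,"rx": 0,"ry": 0,"rz": 0,"grip": 1},
    {"x": 0,"y": 0,"z": 0,"rx": 0,"ry": 0,"rz": 0,"grip": 1},
    {"x": 0,"y": 0,"z": 0,"rx": 0,"ry": 0,"rz": 0,"grip": 1}
  ]
}}

```text
time: 6.95
tcp_pos: [0.5859, -0.2254, 0.1271]
eef_rot: [-0.002, 3.141, -0.0]
wrist_force: [-1.1, 1.1, 8.9]
opening: 0.275
grip_force: 60.1
```

{"api": "carry_out", "payload": {
  "increments": [
    {"x": 0,"y": 0,"z": -25,"rx": 0,"ry": 0,"rz": 0,"grip": 1},
    {"x": 0,"y": 0,"z": -35,"rx": 0,"ry": 0,"rz": 0,"grip": 1},
    {"x": 0,"y": 20,"z": -30,"rx": 0,"ry": 0,"rz": 0,"grip": 1},
    {"x": 4,"y": 51,"z": 0,"rx": 0,"ry": 0,"rz": 0,"grip": 1},
    {"x": 4,"y": 51,"z": 0,"rx": 0,"ry": 0,"rz": 0,"grip": 1},
    {"x": 4,"y": 51,"z": 0,"rx": 0,"ry": 0,"rz": 0,"grip": 1},
    {"x": 4,"y": 51,"z": 0,"rx": 0,"ry": 0,"rz": 0,"grip": 1},
    {"x": 4,"y": 51,"z": 0,"rx": 0,"ry": 0,"rz": 0,"grip": 1},
    {"x": 0,"y": 51,"z": 0,"rx": 0,"ry": 0,"rz": 0,"grip": 1},
    {"x": 0,"y": 51,"z": 0,"rx": 0,"ry": 0,"rz": 0,"grip": 1},
    {"x": 0,"y": 45,"z": 0,"rx": 0,"ry": 0,"rz": 0,"grip": 1},
    {"x": 0,"y": 29,"z": 0,"rx": 0,"ry": 0,"rz": 0,"grip": 1},
    {"x": 0,"y": 0,"z": 20,"rx": 0,"ry": 0,"rz": 0,"grip": 1},
    {"x": 0,"y": 0,"z": 15,"rx": 0,"ry": 0,"rz": 0,"grip": 1},
    {"x": 0,"y": 0,"z": 0,"rx": 0,"ry": 0,"rz": 0,"grip": 1},
    {"x": 0,"y": 0,"z": 0,"rx": 0,"ry": 0,"rz": 0,"grip": 1}
  ]
}}

```text
time: 8.95
tcp_pos: [0.5654, 0.2251, 0.1816]
eef_rot: [-0.0, 3.141, -0.0]
wrist_force: [0.3, 0.3, -2.1]
opening: 0.275
grip_force: 59.3
```

Run:
```python
from h import *
st=bot.get_state();p=st["tcp_pos"];print(p,st["wrist_force"])
t=optics.grab_frame("top");s=optics.grab_frame("side")
L=p-[0,0,.0685];print("tip proj side/top",proj("side",L),proj("top",L))
A=cv2.resize(s[120:210,225:315],None,fx=6,fy=6,interpolation=cv2.INTER_CUBIC)[:, :540]
B=cv2.resize(t[180:280,150:250],None,fx=2.6,fy=2.6,interpolation=cv2.INTER_CUBIC)
o=np.zeros((540,800,3),np.uint8);o[:,:540]=A;o[:260,540:800]=B;cv2.imwrite("pics/c3.png",o)
```

```text
[0.56535401 0.22508661 0.1815672 ] [ 0.2970923   0.34786995 -2.05305425]
tip proj side/top [282.7309155  153.47437833] [181.46810985 209.67170231]
```

View pics/c3.png

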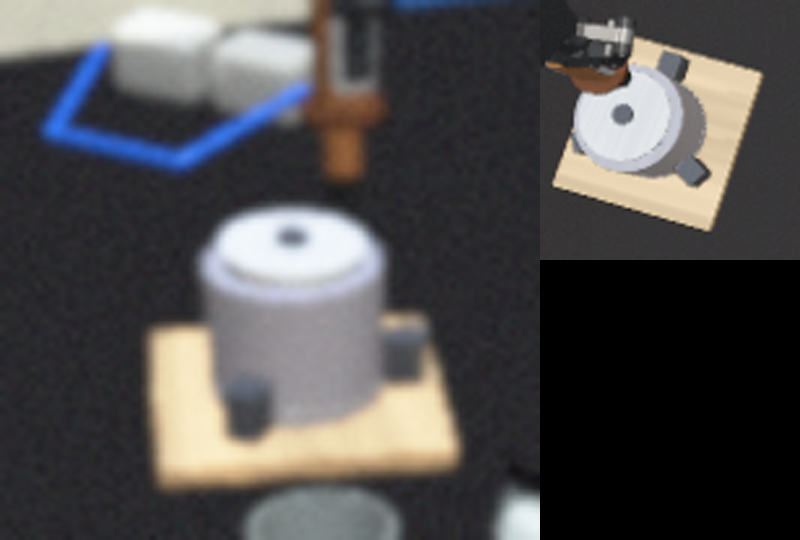

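Tip hangs at side pixel (282.5,150), clear of the lid, whose button is at side (273.7,159.7) and top (181.5,223.5).

Run:
```python
from h import *
print(tri((181.5,223.5),(273.7,159.7)),ray("side",(273.7,159.7),.102),ray("top",(181.5,223.5),.102))
```

```text
(array([0.53740713, 0.22861499, 0.09521566]), np.float64(0.0012782155352237957)) [0.53256245 0.21487742 0.102     ] [0.53715522 0.22586437 0.102     ]
```

{"api": "carry_out", "payload": {
  "increments": [
    {"x": 0,"y": 0,"z": 8,"rx": 0,"ry": 0,"rz": 0,"grip": 1},
    {"x": 0,"y": 0,"z": 4,"rx": 0,"ry": 0,"rz": 0,"grip": 1},
    {"x": 0,"y": 0,"z": 2,"rx": 0,"ry": 0,"rz": 0,"grip": 1},
    {"x": 0,"y": 0,"z": 1,"rx": 0,"ry": 0,"rz": 0,"grip": 1},
    {"x": 0,"y": 0,"z": 0,"rx": 0,"ry": 0,"rz": 0,"grip": 1},
    {"x": 0,"y": 0,"z": 0,"rx": 0,"ry": 0,"rz": 0,"grip": 1}
  ]
}}

```text
time: 9.8
tcp_pos: [0.5651, 0.2256, 0.1664]
eef_rot: [-0.002, 3.141, 0.0]
wrist_force: [0.4, -0.1, -1.1]
opening: 0.271
grip_force: 59.3
```

{"api": "carry_out", "payload": {
  "increments": [
    {"x": 0,"y": 1,"z": 1,"rx": 0,"ry": 0,"rz": 0,"grip": 1},
    {"x": 0,"y": 0,"z": 0,"rx": 0,"ry": 0,"rz": 0,"grip": 1},
    {"x": 0,"y": 0,"z": 0,"rx": 0,"ry": 0,"rz": 0,"grip": 1}
  ]
}}

```text
time: 10.18
tcp_pos: [0.565, 0.2266, 0.1653]
eef_rot: [-0.002, 3.142, -0.0]
wrist_force: [0.0, 0.1, -1.2]
opening: 0.275
grip_force: 59.3
```

{"api": "carry_out", "payload": {
  "increments": [
    {"x": 0,"y": 0,"z": 1,"rx": 0,"ry": 0,"rz": 0,"grip": 1},
    {"x": 0,"y": 0,"z": 0.5,"rx": 0,"ry": 0,"rz": 0,"grip": 1},
    {"x": 0,"y": 0,"z": 0,"rx": 0,"ry": 0,"rz": 0,"grip": 1},
    {"x": 0,"y": 0,"z": 0,"rx": 0,"ry": 0,"rz": 0,"grip": 1}
  ]
}}

```text
time: 10.68
tcp_pos: [0.5651, 0.2266, 0.1639]
eef_rot: [-0.002, 3.141, 0.0]
wrist_force: [-0.8, -0.8, 0.8]
opening: 0.269
grip_force: 59.3
```

{"api": "carry_out", "payload": {
  "increments": [
    {"x": 0,"y": 0,"z": -8,"rx": 0,"ry": 0,"rz": 0,"grip": 1},
    {"x": 14,"y": 16,"z": 0,"rx": 0,"ry": 0,"rz": 0,"grip": 1},
    {"x": 14,"y": 14,"z": 0,"rx": 0,"ry": 0,"rz": 0,"grip": 1},
    {"x": 0,"y": 0,"z": 4,"rx": 0,"ry": 0,"rz": 0,"grip": 1},
    {"x": 0,"y": 0,"z": 2,"rx": 0,"ry": 0,"rz": 0,"grip": 1},
    {"x": 0,"y": 0,"z": 1,"rx": 0,"ry": 0,"rz": 0,"grip": 1},
    {"x": 0,"y": 0,"z": 1,"rx": 0,"ry": 0,"rz": 0,"grip": 1},
    {"x": 0,"y": 0,"z": 0,"rx": 0,"ry": 0,"rz": 0,"grip": 1},
    {"x": 0,"y": 0,"z": 0,"rx": 0,"ry": 0,"rz": 0,"grip": 1}
  ]
}}

```text
time: 11.8
tcp_pos: [0.5371, 0.2565, 0.1642]
eef_rot: [-0.001, 3.141, 0.001]
wrist_force: [-2.7, 0.4, 5.2]
opening: 0.27
grip_force: 60.1
```

{"api": "carry_out", "payload": {
  "increments": [
    {"x": 0,"y": 0,"z": 1,"rx": 0,"ry": 0,"rz": 0,"grip": 1},
    {"x": 0,"y": 0,"z": 1,"rx": 0,"ry": 0,"rz": 0,"grip": 1},
    {"x": 0,"y": 0,"z": 1,"rx": 0,"ry": 0,"rz": 0,"grip": 1},
    {"x": 0,"y": 0,"z": 0,"rx": 0,"ry": 0,"rz": 0,"grip": 1},
    {"x": 0,"y": 0,"z": 0,"rx": 0,"ry": 0,"rz": 0,"grip": 1}
  ]
}}

```text
time: 12.42
tcp_pos: [0.5374, 0.2567, 0.1619]
eef_rot: [-0.001, 3.141, 0.001]
wrist_force: [-3.2, 0.4, 10.0]
opening: 0.271
grip_force: 61.0
```

{"api": "carry_out", "payload": {
  "increments": [
    {"x": 0,"y": 0,"z": -14,"rx": 0,"ry": 0,"rz": 0,"grip": 1},
    {"x": 0,"y": -20,"z": 0,"rx": 0,"ry": 0,"rz": 0,"grip": 1},
    {"x": 0,"y": -22,"z": 0,"rx": 0,"ry": 0,"rz": 0,"grip": 1},
    {"x": 0,"y": -16,"z": 0,"rx": 0,"ry": 0,"rz": 0,"grip": 1},
    {"x": 0,"y": 0,"z": 6,"rx": 0,"ry": 0,"rz": 0,"grip": 1},
    {"x": 0,"y": 0,"z": 3,"rx": 0,"ry": 0,"rz": 0,"grip": 1},
    {"x": 0,"y": 0,"z": 2,"rx": 0,"ry": 0,"rz": 0,"grip": 1},
    {"x": 0,"y": 0,"z": 1,"rx": 0,"ry": 0,"rz": 0,"grip": 1},
    {"x": 0,"y": 0,"z": 1,"rx": 0,"ry": 0,"rz": 0,"grip": 1},
    {"x": 0,"y": 0,"z": 1,"rx": 0,"ry": 0,"rz": 0,"grip": 1},
    {"x": 0,"y": 0,"z": 0,"rx": 0,"ry": 0,"rz": 0,"grip": 1},
    {"x": 0,"y": 0,"z": 0,"rx": 0,"ry": 0,"rz": 0,"grip": 1}
  ]
}}

```text
time: 13.92
tcp_pos: [0.5372, 0.1989, 0.1615]
eef_rot: [-0.003, 3.141, -0.0]
wrist_force: [-1.8, -2.1, 9.8]
opening: 0.276
grip_force: 60.7
```

{"api": "carry_out", "payload": {
  "increments": [
    {"x": 0,"y": 0,"z": -9,"rx": 0,"ry": 0,"rz": 0,"grip": 1},
    {"x": -15,"y": 14,"z": 0,"rx": 0,"ry": 0,"rz": 0,"grip": 1},
    {"x": -14,"y": 14,"z": 0,"rx": 0,"ry": 0,"rz": 0,"grip": 1},
    {"x": 0,"y": 0,"z": 4,"rx": 0,"ry": 0,"rz": 0,"grip": 1},
    {"x": 0,"y": 0,"z": 2,"rx": 0,"ry": 0,"rz": 0,"grip": 1},
    {"x": 0,"y": 0,"z": 1,"rx": 0,"ry": 0,"rz": 0,"grip": 1},
    {"x": 0,"y": 0,"z": 1,"rx": 0,"ry": 0,"rz": 0,"grip": 1},
    {"x": 0,"y": 0,"z": 1,"rx": 0,"ry": 0,"rz": 0,"grip": 1},
    {"x": 0,"y": 0,"z": 1,"rx": 0,"ry": 0,"rz": 0,"grip": 1},
    {"x": 0,"y": 0,"z": 0.5,"rx": 0,"ry": 0,"rz": 0,"grip": 1},
    {"x": 0,"y": 0,"z": 0,"rx": 0,"ry": 0,"rz": 0,"grip": 1},
    {"x": 0,"y": 0,"z": 0,"rx": 0,"ry": 0,"rz": 0,"grip": 1}
  ]
}}

```text
time: 15.42
tcp_pos: [0.5658, 0.2263, 0.16]
eef_rot: [-0.002, 3.142, -0.0]
wrist_force: [-2.2, -2.6, 7.5]
opening: 0.275
grip_force: 60.6
```

{"api": "carry_out", "payload": {
  "increments": [
    {"x": 0,"y": 0,"z": -15,"rx": 0,"ry": 0,"rz": 0,"grip": 1},
    {"x": 20,"y": 0,"z": 0,"rx": 0,"ry": 0,"rz": 0,"grip": 1},
    {"x": 22,"y": 0,"z": 0,"rx": 0,"ry": 0,"rz": 0,"grip": 1},
    {"x": 16,"y": 0,"z": 0,"rx": 0,"ry": 0,"rz": 0,"grip": 1},
    {"x": 0,"y": 0,"z": 6,"rx": 0,"ry": 0,"rz": 0,"grip": 1},
    {"x": 0,"y": 0,"z": 3,"rx": 0,"ry": 0,"rz": 0,"grip": 1},
    {"x": 0,"y": 0,"z": 1,"rx": 0,"ry": 0,"rz": 0,"grip": 1},
    {"x": 0,"y": 0,"z": 1,"rx": 0,"ry": 0,"rz": 0,"grip": 1},
    {"x": 0,"y": 0,"z": 1,"rx": 0,"ry": 0,"rz": 0,"grip": 1},
    {"x": 0,"y": 0,"z": 1,"rx": 0,"ry": 0,"rz": 0,"grip": 1},
    {"x": 0,"y": 0,"z": 0,"rx": 0,"ry": 0,"rz": 0,"grip": 1},
    {"x": 0,"y": 0,"z": 0,"rx": 0,"ry": 0,"rz": 0,"grip": 1}
  ]
}}

```text
time: 16.92
tcp_pos: [0.5083, 0.2266, 0.1615]
eef_rot: [-0.002, 3.141, 0.0]
wrist_force: [-1.2, 0.2, 4.6]
opening: 0.272
grip_force: 60.1
```

{"api": "carry_out", "payload": {
  "increments": [
    {"x": 0,"y": 0,"z": 1,"rx": 0,"ry": 0,"rz": 0,"grip": 1},
    {"x": 0,"y": 0,"z": 1,"rx": 0,"ry": 0,"rz": 0,"grip": 1},
    {"x": 0,"y": 0,"z": 1,"rx": 0,"ry": 0,"rz": 0,"grip": 1},
    {"x": 0,"y": 0,"z": 0,"rx": 0,"ry": 0,"rz": 0,"grip": 1},
    {"x": 0,"y": 0,"z": 0,"rx": 0,"ry": 0,"rz": 0,"grip": 1}
  ]
}}

```text
time: 17.55
tcp_pos: [0.508, 0.2266, 0.1585]
eef_rot: [0.002, -3.142, -0.0]
wrist_force: [-1.6, 0.3, 5.5]
opening: 0.272
grip_force: 60.4
```

{"api": "carry_out", "payload": {
  "increments": [
    {"x": 0,"y": 0,"z": -10,"rx": 0,"ry": 0,"rz": 0,"grip": 1},
    {"x": -15,"y": 15,"z": 0,"rx": 0,"ry": 0,"rz": 0,"grip": 1},
    {"x": -14,"y": 14,"z": 0,"rx": 0,"ry": 0,"rz": 0,"grip": 1},
    {"x": 0,"y": 0,"z": 4,"rx": 0,"ry": 0,"rz": 0,"grip": 1},
    {"x": 0,"y": 0,"z": 2,"rx": 0,"ry": 0,"rz": 0,"grip": 1},
    {"x": 0,"y": 0,"z": 1,"rx": 0,"ry": 0,"rz": 0,"grip": 1},
    {"x": 0,"y": 0,"z": 1,"rx": 0,"ry": 0,"rz": 0,"grip": 1},
    {"x": 0,"y": 0,"z": 1,"rx": 0,"ry": 0,"rz": 0,"grip": 1},
    {"x": 0,"y": 0,"z": 1,"rx": 0,"ry": 0,"rz": 0,"grip": 1},
    {"x": 0,"y": 0,"z": 0,"rx": 0,"ry": 0,"rz": 0,"grip": 1},
    {"x": 0,"y": 0,"z": 0,"rx": 0,"ry": 0,"rz": 0,"grip": 1}
  ]
}}

```text
time: 18.92
tcp_pos: [0.5367, 0.2551, 0.1586]
eef_rot: [0.001, -3.141, 0.001]
wrist_force: [-2.3, -2.4, 4.7]
opening: 0.276
grip_force: 60.3
```

{"api": "carry_out", "payload": {
  "increments": [
    {"x": 0,"y": 0,"z": -16,"rx": 0,"ry": 0,"rz": 0,"grip": 1},
    {"x": 0,"y": -20,"z": 0,"rx": 0,"ry": 0,"rz": 0,"grip": 1},
    {"x": 0,"y": -22,"z": 0,"rx": 0,"ry": 0,"rz": 0,"grip": 1},
    {"x": 0,"y": -16,"z": 0,"rx": 0,"ry": 0,"rz": 0,"grip": 1},
    {"x": 0,"y": 0,"z": 7,"rx": 0,"ry": 0,"rz": 0,"grip": 1},
    {"x": 0,"y": 0,"z": 3,"rx": 0,"ry": 0,"rz": 0,"grip": 1},
    {"x": 0,"y": 0,"z": 2,"rx": 0,"ry": 0,"rz": 0,"grip": 1},
    {"x": 0,"y": 0,"z": 1,"rx": 0,"ry": 0,"rz": 0,"grip": 1},
    {"x": 0,"y": 0,"z": 1,"rx": 0,"ry": 0,"rz": 0,"grip": 1},
    {"x": 0,"y": 0,"z": 1,"rx": 0,"ry": 0,"rz": 0,"grip": 1},
    {"x": 0,"y": 0,"z": 1,"rx": 0,"ry": 0,"rz": 0,"grip": 1},
    {"x": 0,"y": 0,"z": 0,"rx": 0,"ry": 0,"rz": 0,"grip": 1},
    {"x": 0,"y": 0,"z": 0,"rx": 0,"ry": 0,"rz": 0,"grip": 1}
  ]
}}

```text
time: 20.55
tcp_pos: [0.5371, 0.198, 0.1588]
eef_rot: [-0.002, 3.141, 0.001]
wrist_force: [-2.0, 1.4, 5.4]
opening: 0.275
grip_force: 60.2
```

{"api": "carry_out", "payload": {
  "increments": [
    {"x": 0,"y": 0,"z": -10,"rx": 0,"ry": 0,"rz": 0,"grip": 1},
    {"x": -15,"y": 14,"z": 0,"rx": 0,"ry": 0,"rz": 0,"grip": 1},
    {"x": -14,"y": 15,"z": 0,"rx": 0,"ry": 0,"rz": 0,"grip": 1},
    {"x": 0,"y": 0,"z": 5,"rx": 0,"ry": 0,"rz": 0,"grip": 1},
    {"x": 0,"y": 0,"z": 2,"rx": 0,"ry": 0,"rz": 0,"grip": 1},
    {"x": 0,"y": 0,"z": 1,"rx": 0,"ry": 0,"rz": 0,"grip": 1},
    {"x": 0,"y": 0,"z": 1,"rx": 0,"ry": 0,"rz": 0,"grip": 1},
    {"x": 0,"y": 0,"z": 1,"rx": 0,"ry": 0,"rz": 0,"grip": 1},
    {"x": 0,"y": 0,"z": 1,"rx": 0,"ry": 0,"rz": 0,"grip": 1},
    {"x": 0,"y": 0,"z": 1,"rx": 0,"ry": 0,"rz": 0,"grip": 1},
    {"x": 0,"y": 0,"z": 0,"rx": 0,"ry": 0,"rz": 0,"grip": 1},
    {"x": 0,"y": 0,"z": 0,"rx": 0,"ry": 0,"rz": 0,"grip": 1}
  ]
}}

```text
time: 22.05
tcp_pos: [0.5659, 0.226, 0.1572]
eef_rot: [-0.001, 3.141, -0.0]
wrist_force: [-1.7, -1.8, 8.6]
opening: 0.272
grip_force: 60.6
```

{"api": "carry_out", "payload": {
  "increments": [
    {"x": 0,"y": 0,"z": -17,"rx": 0,"ry": 0,"rz": 0,"grip": 1},
    {"x": 20,"y": 0,"z": 0,"rx": 0,"ry": 0,"rz": 0,"grip": 1},
    {"x": 22,"y": 0,"z": 0,"rx": 0,"ry": 0,"rz": 0,"grip": 1},
    {"x": 16,"y": 0,"z": 0,"rx": 0,"ry": 0,"rz": 0,"grip": 1},
    {"x": 0,"y": 0,"z": 8,"rx": 0,"ry": 0,"rz": 0,"grip": 1},
    {"x": 0,"y": 0,"z": 3,"rx": 0,"ry": 0,"rz": 0,"grip": 1},
    {"x": 0,"y": 0,"z": 2,"rx": 0,"ry": 0,"rz": 0,"grip": 1},
    {"x": 0,"y": 0,"z": 1,"rx": 0,"ry": 0,"rz": 0,"grip": 1},
    {"x": 0,"y": 0,"z": 1,"rx": 0,"ry": 0,"rz": 0,"grip": 1},
    {"x": 0,"y": 0,"z": 1,"rx": 0,"ry": 0,"rz": 0,"grip": 1},
    {"x": 0,"y": 0,"z": 1,"rx": 0,"ry": 0,"rz": 0,"grip": 1},
    {"x": 0,"y": 0,"z": 0.5,"rx": 0,"ry": 0,"rz": 0,"grip": 1},
    {"x": 0,"y": 0,"z": 0,"rx": 0,"ry": 0,"rz": 0,"grip": 1},
    {"x": 0,"y": 0,"z": 0,"rx": 0,"ry": 0,"rz": 0,"grip": 1}
  ]
}}

```text
time: 23.8
tcp_pos: [0.5085, 0.2265, 0.1568]
eef_rot: [-0.002, 3.14, 0.001]
wrist_force: [-0.6, -1.4, 11.2]
opening: 0.275
grip_force: 60.8
```

{"api": "carry_out", "payload": {
  "increments": [
    {"x": 0,"y": 0,"z": -10,"rx": 0,"ry": 0,"rz": 0,"grip": 1},
    {"x": -15,"y": 15,"z": 0,"rx": 0,"ry": 0,"rz": 0,"grip": 1},
    {"x": -14,"y": 14,"z": 0,"rx": 0,"ry": 0,"rz": 0,"grip": 1},
    {"x": 0,"y": 0,"z": 4,"rx": 0,"ry": 0,"rz": 0,"grip": 1},
    {"x": 0,"y": 0,"z": 2,"rx": 0,"ry": 0,"rz": 0,"grip": 1},
    {"x": 0,"y": 0,"z": 1,"rx": 0,"ry": 0,"rz": 0,"grip": 1},
    {"x": 0,"y": 0,"z": 1,"rx": 0,"ry": 0,"rz": 0,"grip": 1},
    {"x": 0,"y": 0,"z": 1,"rx": 0,"ry": 0,"rz": 0,"grip": 1},
    {"x": 0,"y": 0,"z": 1,"rx": 0,"ry": 0,"rz": 0,"grip": 1},
    {"x": 0,"y": 0,"z": 0,"rx": 0,"ry": 0,"rz": 0,"grip": 1},
    {"x": 0,"y": 0,"z": 0,"rx": 0,"ry": 0,"rz": 0,"grip": 1}
  ]
}}

```text
time: 25.18
tcp_pos: [0.5365, 0.2549, 0.1567]
eef_rot: [0.001, -3.141, 0.001]
wrist_force: [-3.2, -2.2, 11.9]
opening: 0.271
grip_force: 61.0
```

{"api": "carry_out", "payload": {
  "increments": [
    {"x": 0,"y": 0,"z": -17,"rx": 0,"ry": 0,"rz": 0,"grip": 1},
    {"x": 0,"y": -20,"z": 0,"rx": 0,"ry": 0,"rz": 0,"grip": 1},
    {"x": 0,"y": -22,"z": 0,"rx": 0,"ry": 0,"rz": 0,"grip": 1},
    {"x": 0,"y": -16,"z": 0,"rx": 0,"ry": 0,"rz": 0,"grip": 1},
    {"x": 0,"y": 0,"z": 8,"rx": 0,"ry": 0,"rz": 0,"grip": 1},
    {"x": 0,"y": 0,"z": 3,"rx": 0,"ry": 0,"rz": 0,"grip": 1},
    {"x": 0,"y": 0,"z": 2,"rx": 0,"ry": 0,"rz": 0,"grip": 1},
    {"x": 0,"y": 0,"z": 1,"rx": 0,"ry": 0,"rz": 0,"grip": 1},
    {"x": 0,"y": 0,"z": 1,"rx": 0,"ry": 0,"rz": 0,"grip": 1},
    {"x": 0,"y": 0,"z": 1,"rx": 0,"ry": 0,"rz": 0,"grip": 1},
    {"x": 0,"y": 0,"z": 1,"rx": 0,"ry": 0,"rz": 0,"grip": 1},
    {"x": 0,"y": 0,"z": 0,"rx": 0,"ry": 0,"rz": 0,"grip": 1},
    {"x": 0,"y": 0,"z": 0,"rx": 0,"ry": 0,"rz": 0,"grip": 1}
  ]
}}

```text
time: 26.8
tcp_pos: [0.5372, 0.1982, 0.1568]
eef_rot: [-0.003, 3.141, 0.001]
wrist_force: [-3.0, 0.8, 10.0]
opening: 0.273
grip_force: 60.8
```

{"api": "carry_out", "payload": {
  "increments": [
    {"x": 0,"y": 0,"z": -10,"rx": 0,"ry": 0,"rz": 0,"grip": 1},
    {"x": -15,"y": 14,"z": 0,"rx": 0,"ry": 0,"rz": 0,"grip": 1},
    {"x": -14,"y": 15,"z": 0,"rx": 0,"ry": 0,"rz": 0,"grip": 1},
    {"x": 0,"y": 0,"z": 5,"rx": 0,"ry": 0,"rz": 0,"grip": 1},
    {"x": 0,"y": 0,"z": 2,"rx": 0,"ry": 0,"rz": 0,"grip": 1},
    {"x": 0,"y": 0,"z": 1,"rx": 0,"ry": 0,"rz": 0,"grip": 1},
    {"x": 0,"y": 0,"z": 1,"rx": 0,"ry": 0,"rz": 0,"grip": 1},
    {"x": 0,"y": 0,"z": 1,"rx": 0,"ry": 0,"rz": 0,"grip": 1},
    {"x": 0,"y": 0,"z": 0.5,"rx": 0,"ry": 0,"rz": 0,"grip": 1},
    {"x": 0,"y": 0,"z": 0,"rx": 0,"ry": 0,"rz": 0,"grip": 1},
    {"x": 0,"y": 0,"z": 0,"rx": 0,"ry": 0,"rz": 0,"grip": 1}
  ]
}}

```text
time: 28.18
tcp_pos: [0.5657, 0.226, 0.1565]
eef_rot: [-0.001, 3.141, -0.0]
wrist_force: [-4.3, -1.9, 12.4]
opening: 0.277
grip_force: 61.2
```

{"api": "carry_out", "payload": {
  "increments": [
    {"x": 0,"y": 0,"z": -17,"rx": 0,"ry": 0,"rz": 0,"grip": 1},
    {"x": 20,"y": 0,"z": 0,"rx": 0,"ry": 0,"rz": 0,"grip": 1},
    {"x": 22,"y": 0,"z": 0,"rx": 0,"ry": 0,"rz": 0,"grip": 1},
    {"x": 16,"y": 0,"z": 0,"rx": 0,"ry": 0,"rz": 0,"grip": 1},
    {"x": 0,"y": 0,"z": 8,"rx": 0,"ry": 0,"rz": 0,"grip": 1},
    {"x": 0,"y": 0,"z": 3,"rx": 0,"ry": 0,"rz": 0,"grip": 1},
    {"x": 0,"y": 0,"z": 2,"rx": 0,"ry": 0,"rz": 0,"grip": 1},
    {"x": 0,"y": 0,"z": 1,"rx": 0,"ry": 0,"rz": 0,"grip": 1},
    {"x": 0,"y": 0,"z": 1,"rx": 0,"ry": 0,"rz": 0,"grip": 1},
    {"x": 0,"y": 0,"z": 1,"rx": 0,"ry": 0,"rz": 0,"grip": 1},
    {"x": 0,"y": 0,"z": 0.5,"rx": 0,"ry": 0,"rz": 0,"grip": 1},
    {"x": 0,"y": 0,"z": 0,"rx": 0,"ry": 0,"rz": 0,"grip": 1},
    {"x": 0,"y": 0,"z": 0,"rx": 0,"ry": 0,"rz": 0,"grip": 1}
  ]
}}

```text
time: 29.8
tcp_pos: [0.5087, 0.2265, 0.1568]
eef_rot: [-0.001, 3.14, 0.001]
wrist_force: [-1.6, -1.1, 10.4]
opening: 0.275
grip_force: 60.9
```

{"api": "carry_out", "payload": {
  "increments": [
    {"x": 0,"y": 0,"z": -20,"rx": 0,"ry": 0,"rz": 0,"grip": 1},
    {"x": 0,"y": 0,"z": -40,"rx": 0,"ry": 0,"rz": 0,"grip": 1},
    {"x": -5,"y": -30,"z": 0,"rx": 0,"ry": 0,"rz": 0,"grip": 1},
    {"x": -5,"y": -50,"z": 0,"rx": 0,"ry": 0,"rz": 0,"grip": 1},
    {"x": -5,"y": -50,"z": 0,"rx": 0,"ry": 0,"rz": 0,"grip": 1},
    {"x": -5,"y": -50,"z": 0,"rx": 0,"ry": 0,"rz": 0,"grip": 1},
    {"x": -5,"y": -50,"z": 0,"rx": 0,"ry": 0,"rz": 0,"grip": 1},
    {"x": -5,"y": -50,"z": 0,"rx": 0,"ry": 0,"rz": 0,"grip": 1},
    {"x": -5,"y": -50,"z": 0,"rx": 0,"ry": 0,"rz": 0,"grip": 1},
    {"x": -5,"y": -50,"z": 0,"rx": 0,"ry": 0,"rz": 0,"grip": 1},
    {"x": -5,"y": -50,"z": 0,"rx": 0,"ry": 0,"rz": 0,"grip": 1},
    {"x": -4,"y": -35,"z": 0,"rx": 0,"ry": 0,"rz": 0,"grip": 1},
    {"x": 0,"y": -17,"z": 0,"rx": 0,"ry": 0,"rz": 0,"grip": 1},
    {"x": 0,"y": 0,"z": 30,"rx": 0,"ry": 0,"rz": 0,"grip": 1},
    {"x": 0,"y": 0,"z": 20,"rx": 0,"ry": 0,"rz": 0,"grip": 1},
    {"x": 0,"y": 0,"z": 0,"rx": 0,"ry": 0,"rz": 0,"grip": 1},
    {"x": 0,"y": 0,"z": 0,"rx": 0,"ry": 0,"rz": 0,"grip": 1}
  ]
}}

```text
time: 31.92
tcp_pos: [0.558, -0.2549, 0.1665]
eef_rot: [-0.003, 3.141, 0.0]
wrist_force: [0.7, -0.2, -0.7]
opening: 0.274
grip_force: 59.3
```

Run:
```python
from h import *
st=bot.get_state();p=st["tcp_pos"];print(p,st["wrist_force"],Ro.from_rotvec(st["eef_rot"]).as_matrix().round(4).tolist())
t=optics.grab_frame("top");s=optics.grab_frame("side")
for z in (-.012,-.018,-.0685):print(z,proj("side",p+[0,0,z]))
A=cv2.resize(s[190:290,310:410],None,fx=5,fy=5,interpolation=cv2.INTER_CUBIC)
B=cv2.resize(s[145:205,235:310],None,fx=4,fy=4,interpolation=cv2.INTER_CUBIC)
C=cv2.resize(t[185:275,150:240],None,fx=3,fy=3,interpolation=cv2.INTER_CUBIC)
o=np.zeros((520,800,3),np.uint8);o[:500,:500]=A;o[:240,500:800]=B;o[245:515,500:770]=C;cv2.imwrite("pics/c4.png",o)
```

```text
[ 0.55800433 -0.25489984  0.16645794] [ 0.72530891 -0.16850709 -0.72598216] [[-1.0, -0.002, 0.0006], [-0.002, 1.0, 0.0], [-0.0006, 0.0, -1.0]]
-0.012 [354.10590569 224.46574212]
-0.018 [353.92174048 226.83186844]
-0.0685 [352.42395714 246.07515864]
```

View pics/c4.png

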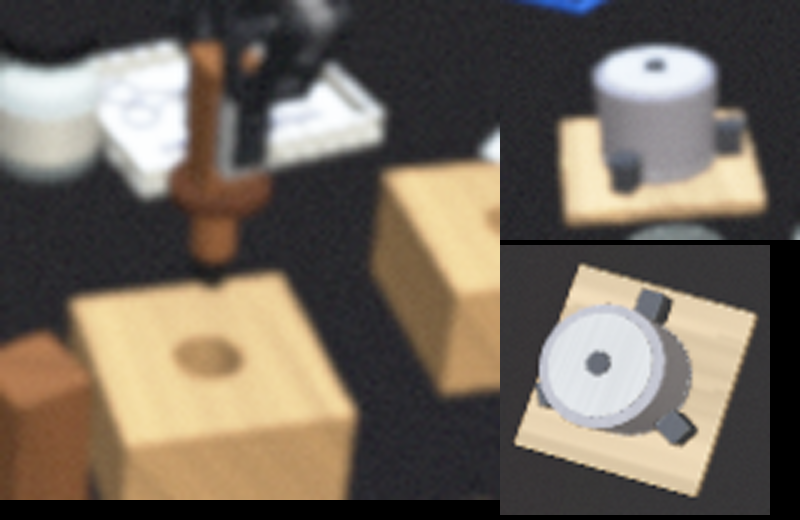

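The lid looks seated flush (side crop, flange against the mouth ring). The tapper's tip at side (352,247) is in line above the hole at (351.6,261), so I'll lower it.

{"api": "carry_out", "payload": {
  "increments": [
    {"x": 0,"y": -2,"z": 10,"rx": 0,"ry": 0,"rz": 0,"grip": 1},
    {"x": 0,"y": 0,"z": 15,"rx": 0,"ry": 0,"rz": 0,"grip": 1},
    {"x": 0,"y": 0,"z": 15,"rx": 0,"ry": 0,"rz": 0,"grip": 1},
    {"x": 0,"y": 0,"z": 15,"rx": 0,"ry": 0,"rz": 0,"grip": 1},
    {"x": 0,"y": 0,"z": 15,"rx": 0,"ry": 0,"rz": 0,"grip": 1},
    {"x": 0,"y": 0,"z": 9,"rx": 0,"ry": 0,"rz": 0,"grip": 1},
    {"x": 0,"y": 0,"z": 5,"rx": 0,"ry": 0,"rz": 0,"grip": 1},
    {"x": 0,"y": 0,"z": 2,"rx": 0,"ry": 0,"rz": 0,"grip": 1},
    {"x": 0,"y": 0,"z": 0,"rx": 0,"ry": 0,"rz": 0,"grip": 1},
    {"x": 0,"y": 0,"z": 0,"rx": 0,"ry": 0,"rz": 0,"grip": 1}
  ]
}}

```text
time: 33.28
tcp_pos: [0.5578, -0.2575, 0.0802]
eef_rot: [-0.002, 3.141, -0.0]
wrist_force: [1.0, -0.1, -2.3]
opening: 0.271
grip_force: 59.3
```

{"api": "carry_out", "payload": {
  "increments": [
    {"x": 0,"y": 0,"z": 1.5,"rx": 0,"ry": 0,"rz": 0,"grip": 1},
    {"x": 0,"y": 0,"z": 0,"rx": 0,"ry": 0,"rz": 0,"grip": 1},
    {"x": 0,"y": 0,"z": 0,"rx": 0,"ry": 0,"rz": 0,"grip": 0.2},
    {"x": 0,"y": 0,"z": 0,"rx": 0,"ry": 0,"rz": 0,"grip": -0.3},
    {"x": 0,"y": 0,"z": 0,"rx": 0,"ry": 0,"rz": 0,"grip": -1},
    {"x": 0,"y": 0,"z": 0,"rx": 0,"ry": 0,"rz": 0,"grip": -1},
    {"x": 0,"y": 0,"z": 0,"rx": 0,"ry": 0,"rz": 0,"grip": -1},
    {"x": 0,"y": 0,"z": -15,"rx": 0,"ry": 0,"rz": 0,"grip": -1},
    {"x": 0,"y": 0,"z": -30,"rx": 0,"ry": 0,"rz": 0,"grip": -1},
    {"x": 0,"y": 0,"z": -40,"rx": 0,"ry": 0,"rz": 0,"grip": -1},
    {"x": 0,"y": 0,"z": -40,"rx": 0,"ry": 0,"rz": 0,"grip": -1},
    {"x": 0,"y": 40,"z": -20,"rx": 0,"ry": 0,"rz": 0,"grip": -1},
    {"x": 0,"y": 50,"z": 0,"rx": 0,"ry": 0,"rz": 0,"grip": -1},
    {"x": 0,"y": 50,"z": 0,"rx": 0,"ry": 0,"rz": 0,"grip": -1},
    {"x": 0,"y": 0,"z": 0,"rx": 0,"ry": 0,"rz": 0,"grip": -1},
    {"x": 0,"y": 0,"z": 0,"rx": 0,"ry": 0,"rz": 0,"grip": -1}
  ]
}}

```text
time: 35.28
tcp_pos: [0.5575, -0.1179, 0.2241]
eef_rot: [-0.002, 3.141, -0.001]
wrist_force: [-0.1, -0.9, 0.0]
opening: 1.001
grip_force: 0.0
```

Run:
```python
from h import *
t=optics.grab_frame("top");s=optics.grab_frame("side");cv2.imwrite("pics/s5.png",s)
A=cv2.resize(s[190:310,270:400],None,fx=4,fy=4,interpolation=cv2.INTER_CUBIC)
B=cv2.resize(t[180:280,350:420],None,fx=4,fy=4,interpolation=cv2.INTER_CUBIC)
o=np.zeros((480,800,3),np.uint8);o[:480,:520]=A;o[:400,520:800]=B;cv2.imwrite("pics/c5.png",o)
```

```text
(no output)
```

View pics/c5.png

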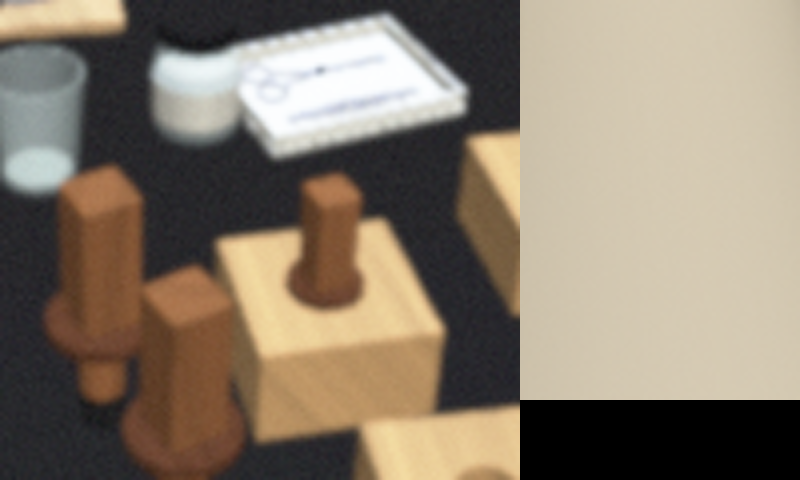

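The tapper hangs upright in its block, with its collar at crop (325,283) seated on the block's top. The bystanders haven't moved and the gripper is clear.

```bash
python3 -c "
from station import order
print(order.close_job())"
```

```text
the job is handed in; nothing more can be done
None
```

I handed the job in with the lid pressed home and level by alternating rim taps, and the tapper hanging upright in its block; at about 35 s, no verdict was returned.

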